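Slide the dressing stone home under the drag spring of its holder

ROBOT

A 6-joint arm with a two-finger parallel gripper is mounted at the origin on a cart in front of the work surface, level with it; the furniture and walls round the work are solid. World frame = base frame: x ahead of the robot, y to its left, z up, the work surface at z = 0. Lengths are in mm, angles in rad, forces in N, time in s.
With the tool pointing down it reaches from about 350 to 775 mm from the base axis. Payload 7.3 kg.
Tool frame: the origin (TCP) lies at the very end of the fingers, on their centre line; the grasp point (between the pads) lies 19 mm behind it; z points along the fingers, x is the direction in which the jaws open and shut, and the axes are right-handed (so a half turn about z gives the same grasp; the last joint's range is limited). The gripper opens to 92 mm and grips with 3 to 60 N. Pads are 19 mm wide; open, the fingers measure 130 mm over their backs; the gripper's body (75 mm by 190 mm) begins 47 mm behind the grasp point.
Start: joints at [-1.377, 0.342, 1.524, -0, 1.275, -0.146], TCP at [175.005, -494.993, 226.741] pointing down, gripper open.
Joint ranges: [-2.53, 2.53], [-0.77, 2.02], [0.04, 2.7], [-1, 4.14], [0.28, 2.66], [-3.11, 3.11]. Speed limits (rad/s): [2.57, 2.57, 3.14, 3.14, 3.14, 3.14].

INTERFACE

Orientations are given as [roll, pitch, yaw] about the fixed x, y, z axes, in that order (R = Rz(yaw) Ry(pitch) Rx(roll)).
In Python, from plant import bot, capture, camera_params gives the robot as it stands.
- The arm moves only by the shell command python3 -m jog 'ROWS' [OPENING]. ROWS is a JSON object of lists of equal length, an entry for each row: "xyz": the shift along the world's x, y, z as a fraction of full scale, a list of three; "angular": the turn, a rotation vector about the world's x, y, z as a fraction of full scale, a list of three. In form: {"xyz": [[x, y, z], ...], "angular": [[wx, wy, wz], ...]}. A call has 1 to 10 rows; each row shifts and turns the pose as measured when the row begins; what a row does not reach is not made up. Full scale, the value 1, is 2 cm for a shift and 6 degrees for a turn. A row lasts 1/10 s, in which the tool goes at most 50 mm and 8.59 degrees, less where a joint would pass 70% of its speed; a pose out of reach is approached as far as the arm can. A call with a number of a shift or a turn outside -1 to 1 is refused whole. A call with a gripper value outside its range is refused whole. OPENING is the closure, from -1 (fully open) to 1 (shut), set as the call begins (- or left out, the last holds). The fingers move at their own pace and stop on an object; the grip force is fixed at half the most. Time passes only in rows, so rows that do not move let the fingers close. It gives the time, the measured TCP pose, the force and the opening at its end, in the units of the state.
- bot.get_obs(): the state, without advancing time (a new reading comes with each control period).
- capture(name): name is "scene" or "top"; returns the picture (384x512x3 uint8, red, green, blue); there is no depth.
- camera_params(name): a dict with "fx", "fy", "cx", "cy" (pixels), "rvec" (rotation vector, rad) and "tvec" (3), from world to camera coordinates, as OpenCV has them. Camera axes: x right, y down, z forward; pixel columns grow to the right and rows downward; lengths in mm; the calibration is good to about 2 mm. A picture is of the moment at which its call begins. camera_params takes no time and is no camera call.
- bot.close_job(): hands the job in, once; it reports no verdict.
The state is a dict: "time": time; "joint_positions": joint angles; "dq": joint speeds; "tau": joint torques, N m; "tool_pos": TCP position; "tcp_rot": TCP orientation; "contact_force": force on the tool from outside, world axes, zero at the start; "moment": the same for the moment, N m; "grip_width": finger opening in mm.
Only numpy, scipy, OpenCV 4.12 (cv2) and the standard library are available. Lean on these libraries where they do the work, as an engineer would, in place of code of your own. Each camera call takes 0.05 s, during which the arm holds its last target.

TASK

The two-grit dressing stone sits on a flat aluminium shoe that lies pulled back on the sprung bed of its holder. With a fingertip press the bare tail of the shoe down hard and, still pressing, push it forward so that its nose passes under the strap and the drag spring until it is fully home against the end stop; then push the swing keeper right across behind the tail and move clear. Push only: never lift the shoe off the holder, and leave everything else on the bench where it is.

Things in the scene. Friction and masses are not known exactly. Their poses are not given: they have to be found in the camera images.
- holder: Dressing-stone holder fixed to the bench: grey base 248 x 64 x 6 mm. Origin on the bench under its centre line, 108 mm from the stop end, 140 mm from the tail end. x points along the slide to the end stop, y left of it, z up. In all texts heights are above the bench, x and y in this frame. Two side rails (x -36 to 100, |y| 19 to 25 mm, top 25 mm) guide the shoe; beside its tail stands only the keeper.
- strap (a point): Middle of the underside (21.5 mm high) of the strap across the rails, x 59 to 67 mm, top 28.5 mm. The drag spring, a steel strip 16 mm wide, is screwed on it (screws up to 33 mm high) and slopes forward and down to a bowed toe at x 86 mm, 16.5 mm high; the tongue lifts it in passing and then holds it down (3 to 8 N).
- stop_face (a point): Centre of the end stop's face that the nose must reach, x 95 mm, 18.5 mm high; axes as the holder's. The stop is 27 mm high, its screw heads 30 mm.
- mast_front (a point): Foot of the front of the fixed faceting mast behind the holder (world x 620 mm ahead of the robot's base). The mast with its hanging deflector plate, up to 320 mm high, spans 0.13 m to either side and stands no nearer to the robot than this point; the lap disc is farther left. Swing in close to the robot's own side and come to the holder from there, so as not to strike it.
- shoe: Loose aluminium shoe 177 x 36 x 5 mm, 0.3 kg with the stone fixed on it (34 x 90 x 21 mm). Origin in its underside below the stone's centre, x to the nose, z up. In its own x: tongue 50 to 90, toe bar 45 to 50, stone -45 to 45 (top z 26), heel bar -51 to -45 (34 mm wide, top z 20), bare ribbed tail pad -87 to -51 mm (top z 5). Starts on the bed, underside 20 mm high, nose 42 to 52 mm short of the stop.
- shoe_nose (a point): Centre of the square front face of the tongue, 90 mm ahead of the shoe's origin at mid thickness; axes as the shoe's. At the start its upper edge is 3.5 mm too high for the strap: unpressed it only butts against the strap. Let go at home, the shoe rises 1 to 3 mm until the drag spring or the strap holds it, and stays put.
- shoe_pad (a point): Centre of the top of the bare tail pad (36 x 36 mm), the place to press. The upright rear face of the heel bar, 15 mm high, to push against, is 18 mm ahead of this point, the tail end 18 mm behind it. Pressed down, the shoe slides with a push of 7 to 12 N (friction about 0.6).
- bed (a joint): Sprung steel bed under the shoe (34 mm wide, x -136 to 93 mm), always level; in m, 0 = up (top 20 mm high), growing downwards to a hard stop at 0.009. It carries 7 N before it yields (3 N of that is the shoe's weight), then 1 N more per mm. More than 0.0035 lets the nose under the strap; 0.005 to 0.008 is good for sliding; 0.0035 to 0.006 with the shoe home and released.
- keeper (a joint): Swing keeper: flat dark steel bar 8 x 50 mm, 17 to 26 mm high, on an upright hinge beside the tail. In rad: 0 = points straight back (-x of the holder), negative = swung out to the right (-y), grows clockwise from above, 1.57 = at its stop, square across 2 mm behind the tail of a shoe that is home. About 1 N at the pin turns it and it stays where left. Starts swung out.
- keeper_pivot (a point): Point on the keeper's hinge axis, x -88, y -33 mm in the holder's frame; hub 17 mm across, screw head up to 29.5 mm high.
- keeper_pin (a point): Middle of the upright pin on the keeper, 42 mm from the hinge axis, 37 mm high; the pin stands from 26 to 46 mm high, its neck 7 mm and its head (from 38 mm up) 11 mm across. Push it round with the side of a fingertip.
- toothbrush: Old toothbrush 180 mm long, lying beside the holder; leave it alone. Origin at the centre of its underside.
- gem_box: Round clear gem box, 44 mm across, 20 mm high; leave it alone. Origin at the centre of its underside.
- loupe: Small folding loupe, 25 x 47 x 17 mm, off the stop end of the holder; leave it alone. Origin at the centre of its underside.
- film_can: Black canister, 34 mm across, 51 mm high, off the tail end of the holder; leave it alone. Origin at the centre of its underside.
- dop_stick: Wooden dop stick, 122 mm long; leave it alone. Origin at the centre of its underside.

How it is judged (in metres and radians):
On the way, in this order (a step that is already met when the one before it is completed fails the run):
1. the nose goes in under the strap while the fingers press the shoe down on its bed (x of shoe_nose in the frame of stop_face above -0.033 m and value of joint bed above 0.0025 m and contact force between the fingers and shoe above 3 N), for 0.05 s.
2. the shoe is home against the end stop (x of shoe_nose in the frame of stop_face above -0.0035 m), for 0.2 s.
3. the keeper is across behind the tail (value of joint keeper above 1.47 rad), for 0.2 s.
At the end, for the whole second after the job is handed in: The shoe's nose is within 3.5 mm of the end stop, the shoe lies level (within 3 degrees) and at rest under the strap with its bed held down by more than 2 mm, and the keeper is across behind its tail (joint above 1.47 rad) (x of shoe_nose in the frame of stop_face above -0.0035 m and value of joint keeper above 1.47 rad and value of joint bed above 0.002 m and angle between shoe's own z axis and vertical below 0.05 rad and linear speed of shoe below 0.01 m/s); the robot touches nothing.
It fails at once if the shoe is lifted off its bed (more than 8 mm above its starting height) or tipped (z of shoe in the frame of holder above 0.028 m or angle between shoe's own z axis and vertical above 0.25 rad).
It fails at once if one of the other loose things is moved by more than 20 mm (distance of any of toothbrush, gem_box, loupe, film_can, dop_stick from where it was at the start of the episode above 0.02 m).
It also fails if it takes over 45 s, if anything falls off the work surface, if the arm or the gripper's body presses on something with over 40 N, if the wrist force passes 120 N, or if a joint passes its speed limit or range.

## Working session

There is one attempt and no reset: what is moved stays moved. The work goes in short steps, Python scripts to look and compute and a shell command to move; the robot and the scene stay as the last step left them, time stands still between calls to the robot, and variables do not carry over. Pictures are saved under pics/ and viewed, and the job is handed in when it is done.

```bash
ls; mkdir -p pics
python3 - <<'E'
from plant import bot,capture,camera_params
import cv2
print(bot.get_obs())
for n in("scene","top"):
    im=capture(n); cv2.imwrite(f"pics/{n}0.png",im[:,:,::-1]); print(n,camera_params(n))
E
```

```text
pics
{'time': 0.0, 'joint_positions': array([-1.37700530e+00,  3.42712344e-01,  1.52502518e+00,  3.02099412e-05,
        1.27540114e+00, -1.46002156e-01]), 'dq': array([ 0.00106001, -0.00098926, -0.00099039,  0.00028065,  0.00068984,
       -0.00105847]), 'tau': array([ 4.81965380e-04, -4.31234729e+01, -2.44219548e+01,  7.16570509e-02,
        5.58310084e-02, -1.18503563e-04]), 'tool_pos': array([ 174.92705789, -494.56474518,  226.04750546]), 'tcp_rot': array([-3.14133915e+00,  1.52536067e-03, -1.23101177e+00]), 'contact_force': array([ 0.20664705,  0.11818838, -0.71175989]), 'moment': array([ 0.01462551, -0.02087821,  0.00494135]), 'grip_width': 91.84096822953882}
scene {'fx': 471.7542027365892, 'fy': 471.7542027365892, 'cx': 253.52765919317844, 'cy': 177.97431374635892, 'rvec': array([ 1.20118815, -2.28238065,  1.01580458]), 'tvec': array([231.23395884, 355.91407303, 988.94176644])}
top {'fx': 409.8288400593474, 'fy': 409.8288400593474, 'cx': 251.00373888283923, 'cy': 188.84057101685582, 'rvec': array([ 2.11315964, -2.11659063,  0.1953682 ]), 'tvec': array([-63.06625298, 526.5014475 , 863.89297286])}
```

View pics/scene0.png

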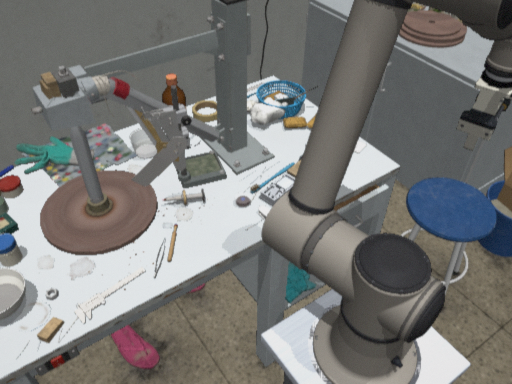

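View pics/top0.png

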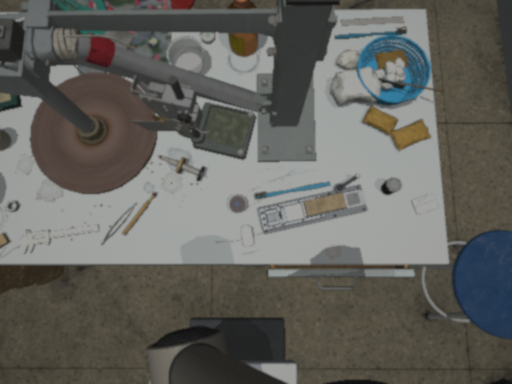

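The top view shows the holder at about (258–368, 185–235), with the stop on the left, the tail on the right and the keeper near (347,183). In the scene view the arm hides the holder. I'll enlarge the top view next.

```bash
cat > h.py <<'E'
import numpy as np,cv2
from plant import bot,capture,camera_params
def P(n):
    c=camera_params(n);K=np.array([[c['fx'],0,c['cx']],[0,c['fy'],c['cy']],[0,0,1]]);R=cv2.Rodrigues(c['rvec'])[0];return K,R,np.array(c['tvec'])
def unproj(n,uv,z):
    K,R,t=P(n);d=R.T@np.linalg.inv(K)@np.array([uv[0],uv[1],1.]);o=-R.T@t;return o+d*(z-o[2])/d[2]
def proj(n,X):
    K,R,t=P(n);c=R@np.asarray(X,float)+t;p=K@c;return p[:2]/p[2]
def crop(im,x0,y0,x1,y1,s,fn):
    c=cv2.resize(im[y0:y1,x0:x1,::-1],None,fx=s,fy=s,interpolation=cv2.INTER_CUBIC)
    for x in range((x0+9)//10*10,x1,10):
        cv2.line(c,(int((x+.5-x0)*s),0),(int((x+.5-x0)*s),6),(0,0,255),1)
        if x%20==0: cv2.putText(c,str(x),(int((x-x0)*s),18),0,.4,(0,0,255),1)
    for y in range((y0+9)//10*10,y1,10):
        cv2.line(c,(0,int((y+.5-y0)*s)),(6,int((y+.5-y0)*s)),(0,0,255),1);cv2.putText(c,str(y),(8,int((y-y0+.5)*s+4)),0,.4,(0,0,255),1)
    cv2.imwrite(fn,c)
E
python3 - <<'E'
from h import *
im=cv2.imread('pics/top0.png')[:,:,::-1]
crop(im,250,170,380,245,6,'pics/topc.png')
im=cv2.imread('pics/scene0.png')[:,:,::-1]
crop(im,225,140,385,240,5,'pics/scc.png')
for u in [(258,220),(368,200)]: print(unproj('top',u,6))
E
```

```text
[461.8698164  -79.57993866   6.        ]
[ 508.08789149 -335.46068239    6.        ]
```

View pics/topc.png

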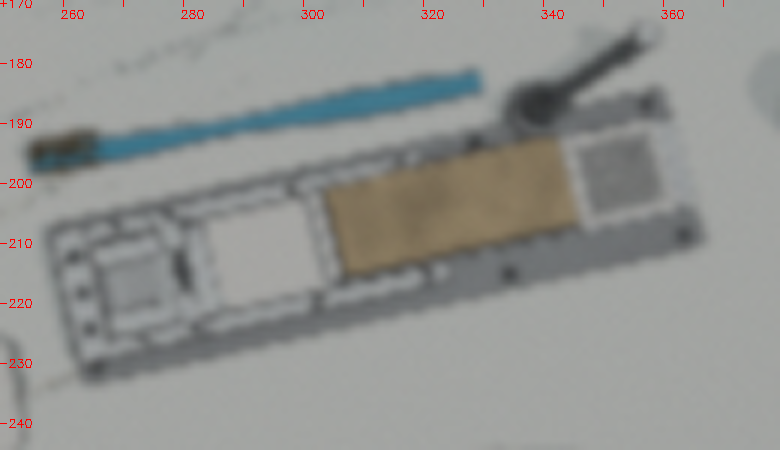

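View pics/scc.png

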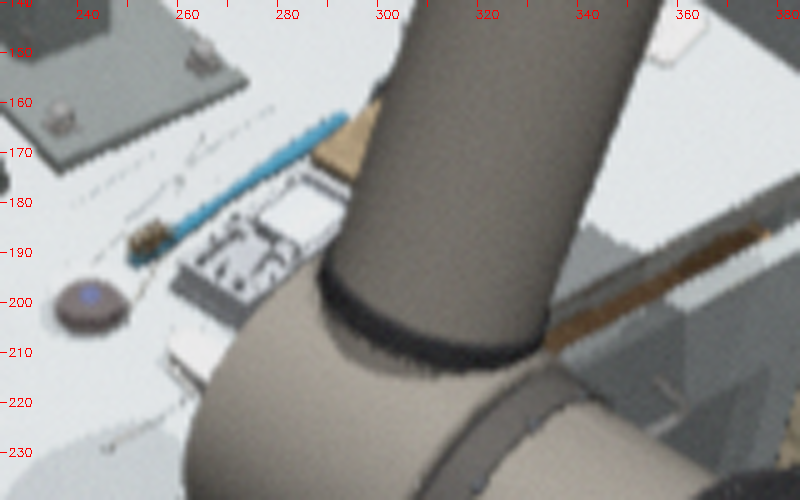

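```bash
cat > fit.py <<'E'
from h import *
from scipy.optimize import least_squares
def cp(x,y): return np.array([250+x/6-.5,170+y/6-.5])
obs=[((-140,32,6),cp(704,240)),((-140,-32,6),cp(665,90)),((108,32,6),cp(85,383)),((108,-32,6),cp(45,228)),((-88,-33,29.5),cp(540,103))]
def H(p,X):
    c,s=np.cos(p[2]),np.sin(p[2]);return np.array([p[0]+c*X[0]-s*X[1],p[1]+s*X[0]+c*X[1],X[2]])
f=lambda p:np.concatenate([proj('top',H(p,X))-u for X,u in obs])
r=least_squares(f,[490,-200,np.pi/2+.2]);print(r.x,r.fun.reshape(-1,2))
so=[((45,17,46),cp(345,275)),((45,-17,46),cp(327,190)),((-45,17,46),cp(580,222)),((-45,-17,46),cp(558,135))]
g=lambda p:np.concatenate([proj('top',H([p[0],p[1],p[2]],X))-u for X,u in so])
q=least_squares(g,[490,-230,r.x[2]]);print(q.x,q.fun.reshape(-1,2))
c,s=np.cos(r.x[2]),np.sin(r.x[2]);d=q.x[:2]-r.x[:2]
print('shoe in holder',c*d[0]+s*d[1],-s*d[0]+c*d[1],q.x[2]-r.x[2])
for X in [(63,0,28.5),(95,0,18.5),(-88,-33,29)]:print(X,H(r.x,X))
w=unproj('top',cp(645,35),40);print('pin',w)
d=w[:2]-r.x[:2];print('pin in holder',c*d[0]+s*d[1],-s*d[0]+c*d[1])
E
python3 fit.py
```

```text
[ 484.51026198 -189.14267715    1.79339996] [[ 0.56834934  0.68446734]
 [-0.45471085 -0.70729152]
 [-0.68731311  0.7310435 ]
 [-0.27200367 -0.36002653]
 [ 0.83051046 -0.42119993]]
[ 493.22251143 -228.33884217    1.79337759] [[ 0.19812249  0.25966328]
 [-0.57676044 -0.35280109]
 [ 0.37457035  0.12401848]
 [ 0.00066417 -0.0438226 ]]
shoe in holder -40.15243819555839 0.15604474525277823 -2.2363572201866688e-05
(63, 0, 28.5) [ 470.60176741 -127.69714209   28.5       ]
(95, 0, 18.5) [463.53713525 -96.48671158  18.5       ]
(-88, -33, 29) [ 536.12375688 -267.68595913   29.        ]
pin [ 559.14751129 -304.2634763    40.        ]
pin in holder -128.75795042320883 -47.3804557127333
```

Run:
```python
from h import *
for nm,u,z in [('mastR',(316,160),5),('mastL',(258,160),5),('film',(390,184),30),('brush end',(330,184),5),('brush head',(256,195),5),('loupe',(248,235),10),('gem',(238,203),10),('edge',(300,264),0)]:
    print(nm,unproj('top',u,z).round())
im=cv2.imread('pics/top0.png')[:,:,::-1]
crop(im,120,60,350,230,3.4,'pics/topm.png')
```

```text
mastR [ 605. -218.    5.]
mastL [605. -80.   5.]
film [ 541. -381.   30.]
brush end [ 547. -249.    5.]
brush head [521. -75.   5.]
loupe [427. -57.  10.]
gem [501. -33.  10.]
edge [ 362. -175.    0.]
```

View pics/topm.png

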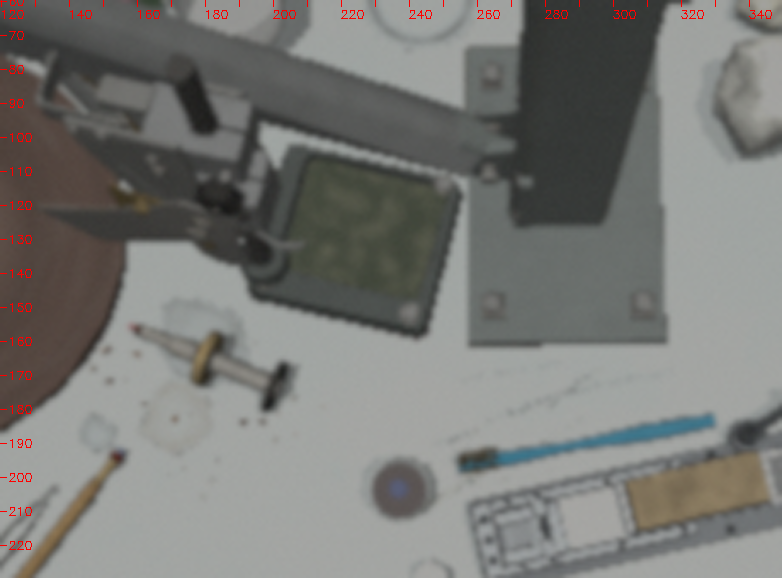

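```bash
python3 -m jog '{"xyz":[[0.8,0.5,0],[0.95,0.6,0],[0.95,0.6,0],[0.95,0.6,0],[0.95,0.6,0],[0.95,0.6,0],[0.95,0.6,0],[0.95,0.6,0]],"angular":[[0,0,0.7],[0,0,0.8],[0,0,0.8],[0,0,0.8],[0,0,0.8],[0,0,0.8],[0,0,0.8],[0,0,0.8]]}' 1
```

```text
time: 0.9
tool_pos: [325.8, -396.7, 222.6]
tcp_rot: [-3.14, 0.008, -0.551]
contact_force: [0.4, -1.2, 0.8]
grip_width: 32.3
```

```bash
python3 -m jog '{"xyz":[[0.95,0.57,0],[0.95,0.57,0],[0.95,0.57,0],[0.95,0.57,0],[0.95,0.57,0],[0.95,0.57,0],[0.95,0.57,0],[0.95,0.57,0],[0.95,0.57,0]],"angular":[[0,0,0.8],[0,0,0.8],[0,0,0.8],[0,0,0.8],[0,0,0.8],[0,0,0.8],[0,0,0.8],[0,0,0.8],[0,0,0.8]]}' 1
```

```text
time: 1.8
tool_pos: [502.2, -287.2, 218.8]
tcp_rot: [-3.134, 0.015, 0.235]
contact_force: [0.1, -0.4, -0.1]
grip_width: 0.3
```

Run:
```python
from h import *
o=bot.get_obs();print(o['tool_pos'],o['tcp_rot'],o['joint_positions'],o['grip_width'],o['contact_force'])
im=capture('top');cv2.imwrite('pics/top1.png',im[:,:,::-1])
im=capture('scene');cv2.imwrite('pics/scene1.png',im[:,:,::-1])
```

```text
[ 502.24586296 -287.17366758  218.78150267] [-3.13420611  0.01495049  0.23526217] [-0.64804416  0.45604046  1.36919645 -0.0070675   1.33155797 -0.88152418] 0.349291647689896 [ 0.05798327 -0.42799552 -0.13301792]
```

View pics/scene1.png

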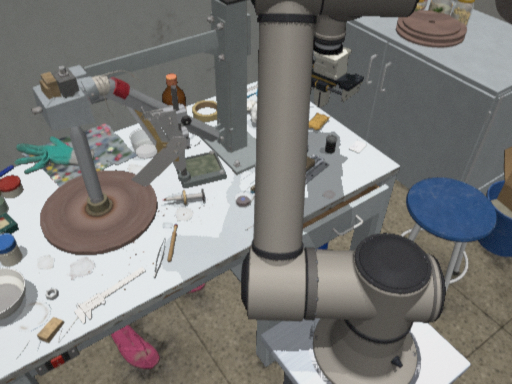

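View pics/top1.png

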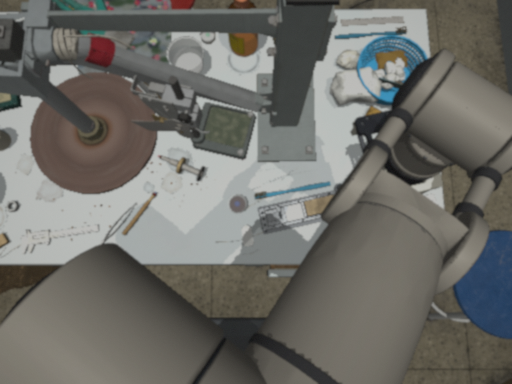

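In the scene view the tail end with the keeper is now visible near (315,165), and the gripper shows at (335,80). In the top view the arm covers the tail. I'll check the fit against the scene camera.

Run:
```python
from h import *
exec(open('fit.py').read().split("so=")[0].replace('print','(lambda *a:0)'))
im=cv2.imread('pics/scene1.png')
pts={'pivot':(-88,-33,29.5),'tailR':(-140,-32,6),'tailL':(-140,32,6),'pin':(-128.8,-47.4,46),'padR':(-127.2,-18,25),'padL':(-127.2,18,25),'hbR':(-91,-17,40),'hbL':(-91,17,40)}
x0,y0,s=255,60,6
c=cv2.resize(im[y0:190,x0:375],None,fx=4.6,fy=4.6,interpolation=cv2.INTER_CUBIC);s=4.6
for k,X in pts.items():
    p=proj('scene',H(r.x,X));print(k,p.round(1));q=((p+.5-[x0,y0])*s).astype(int);cv2.circle(c,tuple(int(v) for v in q),2,(0,0,255),-1)
p=proj('scene',bot.get_obs()['tool_pos']);q=((p+.5-[x0,y0])*s).astype(int);cv2.circle(c,tuple(int(v) for v in q),3,(0,255,0),-1)
cv2.imwrite('pics/sc1c.png',c)
```

```text
pivot [302.5 156. ]
tailR [312.6 154.1]
tailL [329.6 163.4]
pin [307.5 143.4]
padR [314.3 153.2]
padL [324.  158.5]
hbR [307.7 155.1]
hbL [316.9 160.2]
```

View pics/sc1c.png

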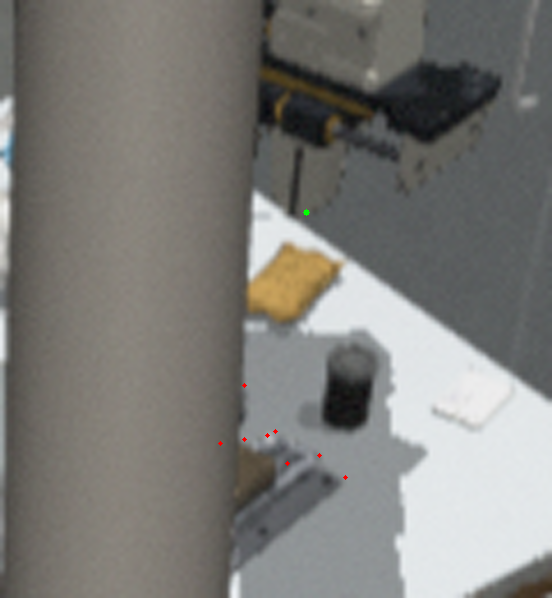

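```bash
cat > d.py <<'E'
import sys
from h import *
from scipy.spatial.transform import Rotation as Ro
def go(x,y,z,yaw):
    o=bot.get_obs();t=(np.array([x,y,z])-o['tool_pos'])/20
    R=Ro.from_euler('xyz',[np.pi,0,yaw])*Ro.from_euler('xyz',o['tcp_rot']).inv()
    print('t',o['time'],'pos',o['tool_pos'].round(1),'rot',o['tcp_rot'].round(3),'xyz/20',t.round(2),'ang/6',(np.degrees(R.as_rotvec())/6).round(2),'F',o['contact_force'].round(1))
    e=np.array([-.2208,.9753]);n=np.array([-.9753,-.2208]);d=o['tool_pos'][:2]-[484.5,-189.1];print('holder',(d@e).round(1),(d@n).round(1),o['tool_pos'][2].round(1))
if __name__=='__main__': go(*map(float,sys.argv[1:]))
E
python3 d.py 508 -293.6 60 .2226
```

```text
t 1.9 pos [ 503.3 -286.2  218.5] rot [-3.134  0.014  0.236] xyz/20 [ 0.24 -0.37 -7.93] ang/6 [-0.04 -0.15 -0.13] F [-0.1 -0.5 -0.2]
holder -98.8 3.1 218.5
```

```bash
python3 -m jog '{"xyz":[[0.1,-0.2,-0.6],[0.1,-0.2,-0.9],[0,0,-0.9],[0,0,-0.9],[0,0,-0.9],[0,0,-0.9],[0,0,-0.9],[0,0,-0.9],[0,0,-0.5],[0,0,-0.1]],"angular":[[0,-0.15,-0.1],[0,0,0],[0,0,0],[0,0,0],[0,0,0],[0,0,0],[0,0,0],[0,0,0],[0,0,0],[0,0,0]]}' 1
python3 d.py 508 -293.6 32 .2226
```

```text
time: 2.9
tool_pos: [500.2, -297.6, 61.5]
tcp_rot: [-3.136, 0.004, 0.207]
contact_force: [0.2, -0.1, -0.6]
grip_width: 0.3
t 2.9 pos [ 500.2 -297.6   61.5] rot [-3.136  0.004  0.207] xyz/20 [ 0.39  0.2  -1.48] ang/6 [-0.04 -0.05  0.14] F [ 0.2 -0.1 -0.6]
holder -109.3 8.6 61.5
```

```bash
python3 -m jog '{"xyz":[[0.2,0.1,-0.4],[0.2,0.1,-0.4],[0,0,-0.4],[0,0,-0.1],[0,0,0]],"angular":[[0,-0.05,0.14],[0,0,0],[0,0,0],[0,0,0],[0,0,0]]}' 1
python3 d.py 508 -293.6 27 .2226
python3 - <<'E'
from h import *
im=capture('scene');crop(im,255,60,375,190,4.6,'pics/sc2c.png')
E
```

```text
time: 3.4
tool_pos: [509.6, -294.1, 35.0]
tcp_rot: [-3.139, -0.003, 0.222]
contact_force: [0.0, 0.1, 0.0]
grip_width: 0.6
t 3.4 pos [ 509.6 -294.1   35. ] rot [-3.139e+00 -3.000e-03  2.220e-01] xyz/20 [-0.08  0.03 -0.4 ] ang/6 [-0.03  0.03  0.  ] F [0.  0.1 0. ]
holder -108.0 -1.3 35.0
```

View pics/sc2c.png

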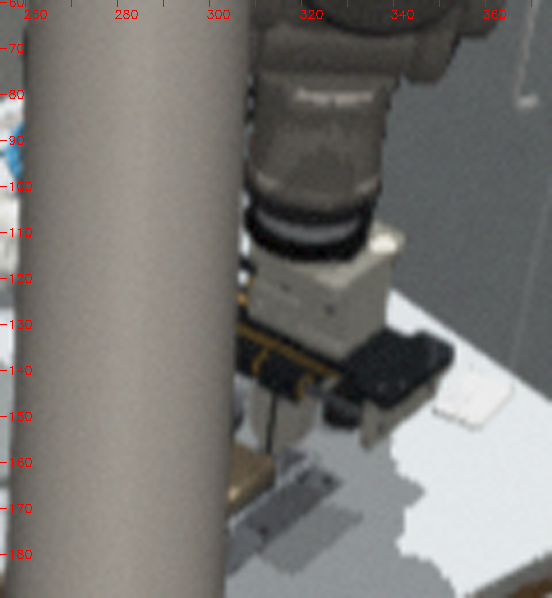

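The fingers stand just behind the stone, above the pad at about (312,157). Next I press down slowly.

```bash
python3 -m jog '{"xyz":[[-0.08,0,-0.2],[0,0,-0.2],[0,0,-0.15],[0,0,-0.15]],"angular":[[0,0,0],[0,0,0],[0,0,0],[0,0,0]]}' 1; python3 d.py 508 -293.6 18.5 .2226
```

```text
time: 3.85
tool_pos: [508.4, -294.7, 21.8]
tcp_rot: [-3.141, -0.005, 0.222]
contact_force: [-2.1, 1.7, 6.1]
grip_width: 0.5
t 3.85 pos [ 508.4 -294.7   21.8] rot [-3.141 -0.005  0.222] xyz/20 [-0.02  0.05 -0.17] ang/6 [-0.01  0.05  0.  ] F [-2.1  1.7  6.1]
holder -108.3 -0.0 21.8
```

```bash
python3 -m jog '{"xyz":[[0,0,-0.15],[0,0,-0.1],[0,0,-0.05]],"angular":[[0,0,0],[0,0,0],[0,0,0]]}' 1; python3 d.py 508 -293.6 18.5 .2226
```

```text
time: 4.15
tool_pos: [508.5, -294.7, 17.9]
tcp_rot: [3.141, -0.005, 0.222]
contact_force: [-2.7, 1.8, 10.3]
grip_width: 0.3
t 4.15 pos [ 508.5 -294.7   17.9] rot [ 3.141 -0.005  0.222] xyz/20 [-0.02  0.06  0.03] ang/6 [-0.01  0.05  0.  ] F [-2.7  1.8 10.3]
holder -108.3 -0.0 17.9
```

```bash
python3 -m jog '{"xyz":[[-0.03,0.12,0],[-0.03,0.15,0],[-0.03,0.15,0],[-0.03,0.15,0]],"angular":[[0,0,0],[0,0,0],[0,0,0],[0,0,0]]}' 1; python3 d.py 508 -293.6 18.5 .2226
```

```text
time: 4.55
tool_pos: [509.9, -291.3, 23.6]
tcp_rot: [3.123, -0.014, 0.223]
contact_force: [-0.6, -3.2, 4.9]
grip_width: 0.8
t 4.55 pos [ 509.9 -291.3   23.6] rot [ 3.123 -0.014  0.223] xyz/20 [-0.1  -0.11 -0.25] ang/6 [0.15 0.17 0.  ] F [-0.6 -3.2  4.9]
holder -105.3 -2.2 23.6
```

```bash
python3 -m jog '{"xyz":[[-0.1,0,-0.2],[-0.05,-0.02,-0.2],[0,0,-0.15],[0,0,-0.12],[0,0,-0.1]],"angular":[[0.15,0.15,0],[0.1,0.1,0],[0,0,0],[0,0,0],[0,0,0]]}' 1; python3 d.py 508 -293.6 18.5 .2226
```

```text
time: 5.05
tool_pos: [509.4, -291.9, 15.9]
tcp_rot: [-3.133, 0.001, 0.223]
contact_force: [-6.2, 4.6, 20.3]
grip_width: 0.7
t 5.05 pos [ 509.4 -291.9   15.9] rot [-3.133e+00  1.000e-03  2.230e-01] xyz/20 [-0.07 -0.08  0.13] ang/6 [-0.08 -0.02 -0.  ] F [-6.2  4.6 20.3]
holder -105.8 -1.6 15.9
```

```bash
python3 -m jog '{"xyz":[[-0.05,0.12,0],[-0.05,0.2,-0.03]],"angular":[[0,0,0],[0,0,0]]}' 1; python3 d.py 508 -293.6 18.5 .2226
```

```text
time: 5.25
tool_pos: [509.9, -290.4, 19.5]
tcp_rot: [3.139, -0.005, 0.223]
contact_force: [-0.3, -6.5, 8.3]
grip_width: 0.4
t 5.25 pos [ 509.9 -290.4   19.5] rot [ 3.139 -0.005  0.223] xyz/20 [-0.09 -0.16 -0.05] ang/6 [ 0.02  0.05 -0.01] F [-0.3 -6.5  8.3]
holder -104.4 -2.4 19.5
```

```bash
python3 -m jog '{"xyz":[[-0.12,0.3,-0.12],[-0.15,0.35,-0.12],[-0.15,0.35,-0.12]],"angular":[[0,0,0],[0,0,0],[0,0,0]]}' 1; python3 d.py 508 -293.6 18.5 .2226
```

```text
time: 5.55
tool_pos: [508.6, -280.0, 19.4]
tcp_rot: [3.115, -0.02, 0.223]
contact_force: [1.5, -5.6, 9.2]
grip_width: 0.3
t 5.55 pos [ 508.6 -280.    19.4] rot [ 3.115 -0.02   0.223] xyz/20 [-0.03 -0.68 -0.05] ang/6 [ 0.21  0.24 -0.  ] F [ 1.5 -5.6  9.2]
holder -94.0 -3.4 19.4
```

```bash
python3 -m jog '{"xyz":[[-0.35,0.0,-0.13],[-0.3,0.2,-0.13],[-0.25,0.3,-0.13]],"angular":[[0.2,0.2,0],[0.15,0.15,0],[0.1,0.1,0]]}' 1; python3 d.py 508 -293.6 18.5 .2226
```

```text
time: 5.85
tool_pos: [502.4, -279.0, 19.6]
tcp_rot: [-3.139, -0.007, 0.222]
contact_force: [7.1, -9.3, 8.1]
grip_width: 0.3
t 5.85 pos [ 502.4 -279.    19.6] rot [-3.139 -0.007  0.222] xyz/20 [ 0.28 -0.73 -0.06] ang/6 [-0.04  0.06  0.01] F [ 7.1 -9.3  8.1]
holder -91.6 2.4 19.6
```

```bash
python3 -m jog '{"xyz":[[-0.03,0.3,-0.2],[-0.06,0.35,-0.18],[-0.06,0.35,-0.15]],"angular":[[0.05,0.05,0],[0.1,0.1,0],[0.1,0.1,0]]}' 1; python3 d.py 508 -293.6 18.5 .2226
```

```text
time: 6.15
tool_pos: [505.7, -270.5, 16.4]
tcp_rot: [-3.133, 0.0, 0.223]
contact_force: [-6.9, -16.4, 12.2]
grip_width: 0.7
t 6.15 pos [ 505.7 -270.5   16.4] rot [-3.133  0.     0.223] xyz/20 [ 0.12 -1.16  0.1 ] ang/6 [-0.08 -0.02 -0.  ] F [ -6.9 -16.4  12.2]
holder -84.1 -2.7 16.4
```

```bash
python3 -m jog '{"xyz":[[-0.18,0.33,-0.1],[-0.15,0.35,-0.1],[-0.12,0.35,-0.1]],"angular":[[0.05,0.05,0],[0.1,0.1,0],[0.1,0.1,0]]}' 1; python3 d.py 508 -293.6 18.5 .2226
```

```text
time: 6.45
tool_pos: [503.4, -262.4, 17.9]
tcp_rot: [-3.129, 0.007, 0.224]
contact_force: [-2.8, -12.1, 9.5]
grip_width: 0.2
t 6.45 pos [ 503.4 -262.4   17.9] rot [-3.129  0.007  0.224] xyz/20 [ 0.23 -1.56  0.03] ang/6 [-0.1  -0.09 -0.01] F [ -2.8 -12.1   9.5]
holder -75.7 -2.3 17.9
```

```bash
python3 -m jog '{"xyz":[[-0.15,0.35,-0.11],[-0.13,0.35,-0.11],[-0.13,0.35,-0.11]],"angular":[[0,0,0],[0.03,0.03,0],[0.03,0.03,0]]}' 1; python3 d.py 508 -293.6 18.5 .2226
```

```text
time: 6.75
tool_pos: [501.2, -253.4, 18.2]
tcp_rot: [3.135, -0.0, 0.225]
contact_force: [-2.6, -10.8, 10.0]
grip_width: 0.6
t 6.75 pos [ 501.2 -253.4   18.2] rot [ 3.135 -0.     0.225] xyz/20 [ 0.34 -2.01  0.02] ang/6 [ 0.06  0.02 -0.03] F [ -2.6 -10.8  10. ]
holder -66.4 -2.1 18.2
```

Run:
```python
from h import *
im=capture('top');crop(im,250,170,380,245,6,'pics/t3.png')
```

```text
(no output)
```

View pics/t3.png

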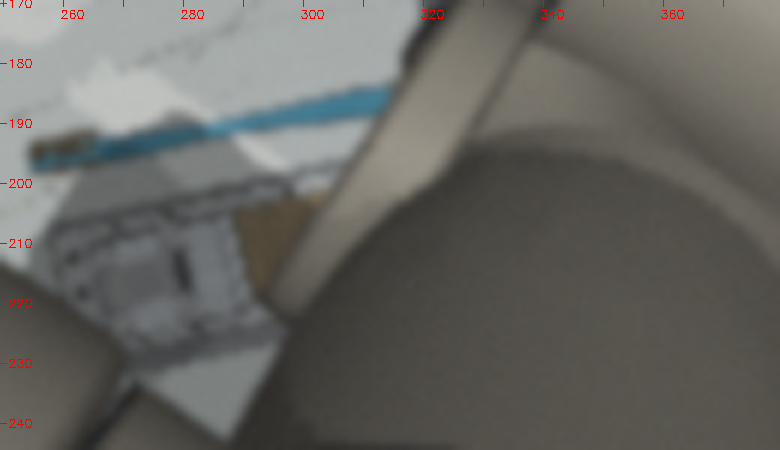

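The stone's front edge is now at crop x≈236 (u≈289), about 33 mm forward of its start, which agrees with the finger position. About 11 mm remains.

```bash
python3 -m jog '{"xyz":[[-0.13,0.35,-0.11],[-0.13,0.35,-0.11],[-0.13,0.35,-0.11],[-0.1,0.3,-0.11]],"angular":[[0,0,0],[0,0,0],[0,0,0],[0,0,0]]}' 1; python3 d.py 508 -293.6 18.5 .2226
```

```text
time: 7.2
tool_pos: [499.2, -243.3, 18.5]
tcp_rot: [3.099, -0.016, 0.228]
contact_force: [-4.8, -21.6, 7.7]
grip_width: 0.5
t 7.2 pos [ 499.2 -243.3   18.5] rot [ 3.099 -0.016  0.228] xyz/20 [ 0.44 -2.51  0.  ] ang/6 [ 0.37  0.24 -0.05] F [ -4.8 -21.6   7.7]
holder -56.1 -2.3 18.5
```

```bash
python3 -m jog '{"xyz":[[-0.08,0.35,-0.12],[-0.08,0.35,-0.12],[-0.08,0.35,-0.12]],"angular":[[0.3,0.2,0],[0.1,0.1,0],[0.1,0.1,0]]}' 1; python3 d.py 508 -293.6 18.5 .2226
python3 - <<'E'
from h import *
im=capture('top');crop(im,250,170,380,245,6,'pics/t4.png')
E
```

```text
time: 7.5
tool_pos: [499.2, -242.9, 18.3]
tcp_rot: [3.122, 0.004, 0.233]
contact_force: [-7.0, -23.1, 8.5]
grip_width: 0.3
t 7.5 pos [ 499.2 -242.9   18.3] rot [3.122 0.004 0.233] xyz/20 [ 0.44 -2.53  0.01] ang/6 [ 0.19  0.   -0.1 ] F [ -7.  -23.1   8.5]
holder -55.8 -2.4 18.3
```

View pics/t4.png

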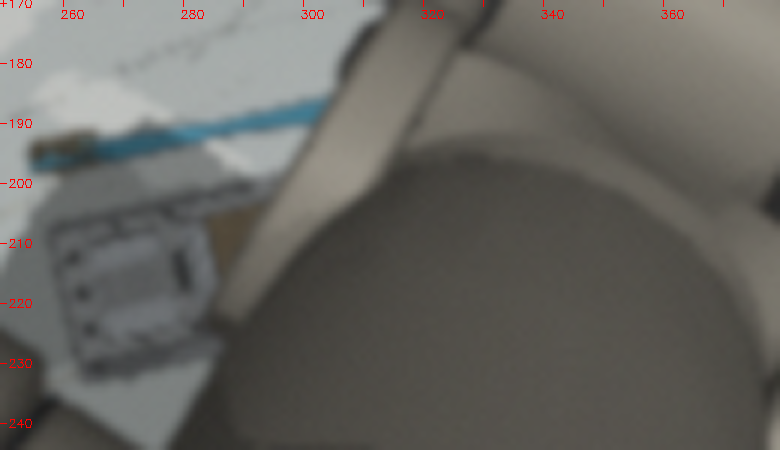

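The stone front is at about u≈285, right up to the strap. The finger has stopped at x=-55.8 under about 24 N, so the shoe is home. I'll ease off the push and then lift.

```bash
python3 -m jog '{"xyz":[[0,0,-0.08],[0.03,-0.08,-0.02]],"angular":[[0,0,0],[0,0,0]]}' 1; python3 d.py 499 -244 18.5 .2226
```

```text
time: 7.75
tool_pos: [499.6, -245.7, 18.2]
tcp_rot: [3.121, 0.004, 0.23]
contact_force: [-1.6, 5.1, 6.3]
grip_width: 0.3
t 7.75 pos [ 499.6 -245.7   18.2] rot [3.121 0.004 0.23 ] xyz/20 [-0.03  0.09  0.01] ang/6 [ 0.2   0.01 -0.07] F [-1.6  5.1  6.3]
holder -58.6 -2.2 18.2
```

```bash
python3 -m jog '{"xyz":[[0,0.02,0.15],[0,0,0.3],[0,0,0.5],[0,0,0.8],[0,0,0.9],[0,0,0.9],[0,0,0.5]],"angular":[[0,0,0],[0,0,0],[0.2,0,0],[0,0,0],[0,0,0],[0,0,0],[0,0,0]]}' 1; python3 d.py 499 -244 18.5 .2226
python3 - <<'E'
from h import *
im=capture('top');cv2.imwrite('pics/t5f.png',im[:,:,::-1]);crop(im,250,170,380,245,6,'pics/t5.png')
im=capture('scene');crop(im,235,60,375,190,4.6,'pics/s5.png')
E
```

```text
time: 8.45
tool_pos: [498.6, -244.7, 101.3]
tcp_rot: [-3.139, 0.001, 0.23]
contact_force: [-0.2, -0.3, 0.1]
grip_width: 1.1
t 8.45 pos [ 498.6 -244.7  101.3] rot [-3.139e+00  1.000e-03  2.300e-01] xyz/20 [ 0.02  0.04 -4.14] ang/6 [-0.02 -0.02 -0.07] F [-0.2 -0.3  0.1]
holder -57.4 -1.5 101.3
```

View pics/t5.png

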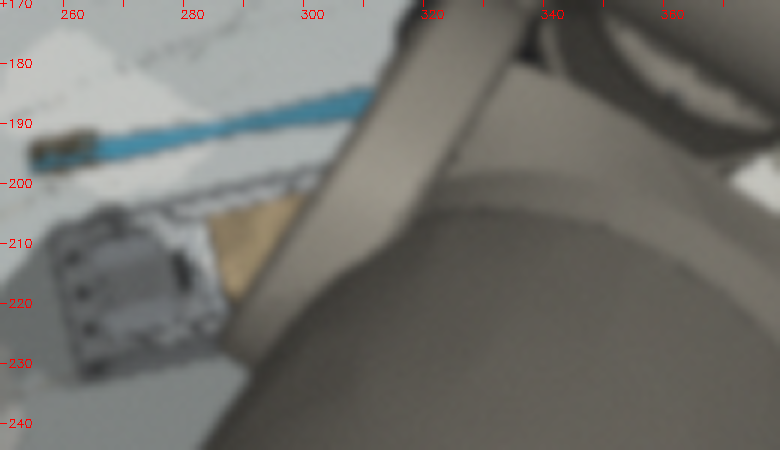

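View pics/s5.png

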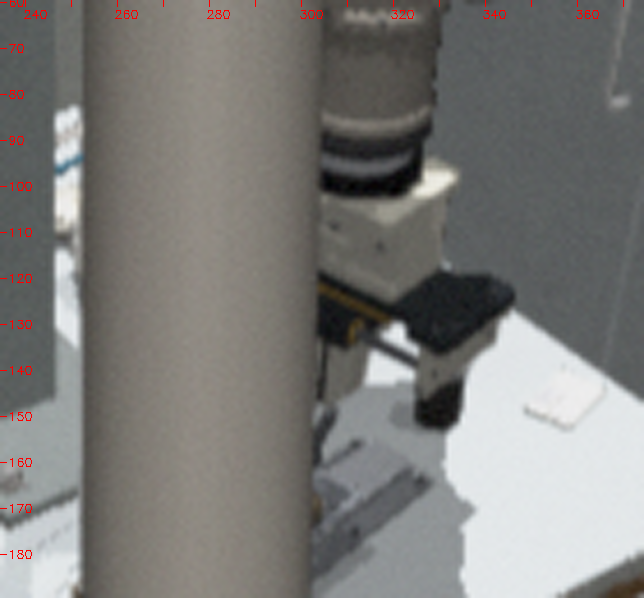

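Run:
```python
from h import *
exec(open('fit.py').read().split("so=")[0].replace('print','(lambda *a:0)'))
for sx in (5,1.5,-40.15):
  zz=41.5 if sx>0 else 46
  print(sx,[((proj('top',H(r.x,(sx+45,y,zz)))+.5-[250,170])*6).round(1) for y in (17,-17)])
```

```text
5 [array([226.1, 304.7]), array([204.4, 216.1])]
1.5 [array([235.3, 302.6]), array([213.5, 214.1])]
-40.15 [array([346.1, 276.2]), array([323.4, 187.5])]
```

The stone's front corners are at crop (207,217) and (228,300). The model for "home" predicts (204,216) and (226,305), so the shoe is home and released. Next I turn the tool so the jaws lie along world y, then go round to the outside of the keeper pin.

```bash
python3 -m jog '{"xyz":[[0,-0.2,0.1],[0,-0.3,0.1],[0,-0.3,0],[0,-0.3,0],[0,-0.3,0],[0,-0.3,0],[0,-0.3,0],[0,-0.3,0],[0,-0.1,0]],"angular":[[0,0,0.8],[0,0,0.9],[0,0,0.9],[0,0,0.9],[0,0,0.9],[0,0,0.9],[0,0,0.9],[0,0,0.9],[0,0,0.9]]}' 1; python3 d.py 577 -296 80 1.571
```

```text
time: 9.45
tool_pos: [495.2, -291.4, 96.2]
tcp_rot: [-3.127, 0.003, 1.103]
contact_force: [-0.8, -0.2, 0.5]
grip_width: 0.5
t 9.45 pos [ 495.2 -291.4   96.2] rot [-3.127e+00  3.000e-03  1.103e+00] xyz/20 [ 4.09 -0.23 -0.81] ang/6 [-0.01 -0.15  4.47] F [-0.8 -0.2  0.5]
holder -102.1 12.1 96.2
```

```bash
python3 -m jog '{"xyz":[[0,0,0.2],[0,0,0.1],[0.2,0,0],[0.4,0,0],[0.5,0,0],[0.6,-0.05,0],[0.6,-0.05,0],[0.5,0,0]],"angular":[[0,-0.1,0.9],[0,0,0.9],[0,0,0.9],[0,0,0.9],[0,0,0.8],[0,0,0],[0,0,0],[0,0,0]]}' 1; python3 d.py 577 -296 80 1.571
python3 - <<'E'
from h import *
im=capture('scene');crop(im,235,60,375,190,4.6,'pics/s6.png')
im=capture('top');cv2.imwrite('pics/t6.png',im[:,:,::-1])
E
```

```text
time: 10.25
tool_pos: [548.1, -291.1, 92.4]
tcp_rot: [-3.123, -0.009, 1.585]
contact_force: [-0.0, -0.2, -1.2]
grip_width: 0.8
t 10.25 pos [ 548.1 -291.1   92.4] rot [-3.123 -0.009  1.585] xyz/20 [ 1.45 -0.25 -0.62] ang/6 [-0.08 -0.18 -0.13] F [-0.  -0.2 -1.2]
holder -113.5 -39.5 92.4
```

View pics/s6.png

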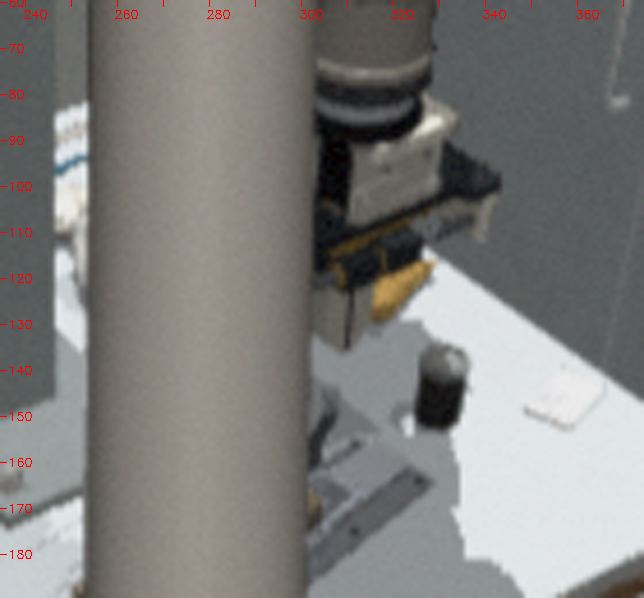

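View pics/t6.png

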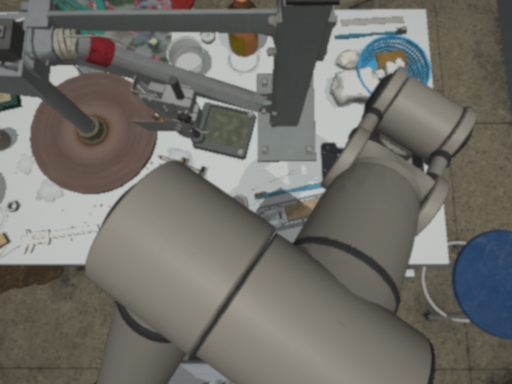

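In the scene view the keeper is unchanged, with its pin top near (304,145) against (307,143) predicted. I'll cross to the outside and go down.

```bash
python3 -m jog '{"xyz":[[0.4,-0.05,0],[0.4,-0.05,0],[0.4,-0.05,0],[0.3,-0.05,0],[0.1,0,0],[0,0,-0.1]],"angular":[[-0.08,-0.15,-0.1],[0,0,0],[0,0,0],[0,0,0],[0,0,0],[0,0,0]]}' 1; python3 d.py 578 -298 33 1.571
```

```text
time: 10.95
tool_pos: [582.3, -295.2, 89.9]
tcp_rot: [-3.139, 0.0, 1.574]
contact_force: [0.0, 0.3, -0.4]
grip_width: 0.2
t 10.95 pos [ 582.3 -295.2   89.9] rot [-3.139  0.     1.574] xyz/20 [-0.22 -0.14 -2.85] ang/6 [ 0.   -0.02 -0.03] F [ 0.   0.3 -0.4]
holder -125.0 -72.0 89.9
```

```bash
python3 -m jog '{"xyz":[[0,-0.1,-0.5],[0.03,0,-0.6],[0.03,0,-0.6],[0.03,0,-0.5],[0,0,-0.3],[0,0,-0.1]],"angular":[[0,0,0],[0,0,0],[0,0,0],[0,0,0],[0,0,0],[0,0,0]]}' 1; python3 d.py 578 -298 33 1.571
```

```text
time: 11.55
tool_pos: [582.4, -296.8, 31.5]
tcp_rot: [-3.136, -0.002, 1.573]
contact_force: [0.2, 0.4, -0.6]
grip_width: 0.3
t 11.55 pos [ 582.4 -296.8   31.5] rot [-3.136e+00 -2.000e-03  1.573e+00] xyz/20 [-0.22 -0.06  0.07] ang/6 [-0.02 -0.05 -0.02] F [ 0.2  0.4 -0.6]
holder -126.6 -71.7 31.5
```

```bash
python3 -m jog '{"xyz":[[-0.2,-0.05,0.04],[-0.25,-0.05,0.03],[-0.3,-0.05,0],[-0.3,-0.05,0],[-0.3,-0.05,0]],"angular":[[0,0,0],[0,0,0],[0,0,0],[0,0,0],[0,0,0]]}' 1; python3 d.py 550 -304 33 1.571
```

```text
time: 12.05
tool_pos: [555.0, -303.0, 34.3]
tcp_rot: [-3.14, 0.001, 1.574]
contact_force: [1.2, 0.5, -0.4]
grip_width: 0.3
t 12.05 pos [ 555.  -303.    34.3] rot [-3.140e+00  1.000e-03  1.574e+00] xyz/20 [-0.25 -0.05 -0.07] ang/6 [ 0.01 -0.02 -0.03] F [ 1.2  0.5 -0.4]
holder -126.7 -43.6 34.3
```

```bash
cat > k.py <<'E'
from h import *
from scipy.spatial.transform import Rotation as Ro
o=bot.get_obs();p=o['tool_pos'];yaw=o['tcp_rot'][2];hg=np.array([536.1,-267.7])
rel=lambda f:np.array([15*np.cos(f)-40*np.sin(f),-15*np.sin(f)-40*np.cos(f)])
prev=p[:2];f=1.571-yaw
print('now',p.round(1),yaw.round(3),'F',o['contact_force'].round(1),'err to nominal',(hg+rel(f)-p[:2]).round(1))
while f<1.348:
    f=min(f+np.radians(5.4),1.348);t=hg+rel(f);print(round(f,2),((t-prev)/20).round(3),t.round(1));prev=t
E
python3 k.py
```

```text
now [ 555.  -303.    34.3] 1.574 F [ 1.2  0.5 -0.4] err to nominal [-3.8 -4.6]
0.09 [-0.382 -0.293] [ 547.4 -308.9]
0.19 [-0.196 -0.044] [ 543.5 -309.8]
0.28 [-0.2   -0.025] [ 539.5 -310.3]
0.37 [-0.201 -0.006] [ 535.4 -310.4]
0.47 [-0.201  0.013] [ 531.4 -310.2]
0.56 [-0.199  0.031] [ 527.4 -309.5]
0.66 [-0.195  0.05 ] [ 523.5 -308.5]
0.75 [-0.189  0.068] [ 519.8 -307.2]
0.85 [-0.182  0.086] [ 516.1 -305.5]
0.94 [-0.173  0.102] [ 512.7 -303.4]
1.03 [-0.163  0.118] [ 509.4 -301. ]
1.13 [-0.151  0.133] [ 506.4 -298.4]
1.22 [-0.138  0.147] [ 503.6 -295.5]
1.32 [-0.123  0.159] [ 501.2 -292.3]
1.35 [-0.038  0.055] [ 500.4 -291.2]
```

```bash
python3 -m jog '{"xyz":[[-0.35,-0.25,0],[-0.22,-0.08,0],[-0.22,-0.04,0],[-0.22,-0.01,0],[-0.21,0.01,0]],"angular":[[0,0,-0.95],[0,0,-0.95],[0,0,-0.95],[0,0,-0.95],[0,0,-0.95]]}' 1; python3 k.py
```

```text
time: 12.55
tool_pos: [527.2, -310.6, 35.8]
tcp_rot: [-3.14, -0.0, 1.057]
contact_force: [2.3, 0.3, -0.1]
grip_width: 0.0
now [ 527.2 -310.6   35.8] 1.057 F [ 2.3  0.3 -0.1] err to nominal [2.3 0.7]
0.61 [-0.082  0.075] [ 525.5 -309.1]
0.7 [-0.192  0.059] [ 521.7 -307.9]
0.8 [-0.186  0.077] [ 518.  -306.4]
0.89 [-0.178  0.094] [ 514.4 -304.5]
0.99 [-0.168  0.11 ] [ 511.  -302.3]
1.08 [-0.157  0.126] [ 507.9 -299.8]
1.17 [-0.145  0.14 ] [ 505. -297.]
1.27 [-0.131  0.153] [ 502.4 -293.9]
1.35 [-0.099  0.138] [ 500.4 -291.2]
```

```bash
python3 -m jog '{"xyz":[[-0.1,0.07,-0.05],[-0.2,0.06,-0.02],[-0.19,0.08,-0.02],[-0.18,0.1,0],[-0.17,0.11,0]],"angular":[[0,0,-0.9],[0,0,-0.95],[0,0,-0.95],[0,0,-0.95],[0,0,-0.95]]}' 1; python3 k.py
```

```text
time: 13.05
tool_pos: [507.7, -302.6, 35.8]
tcp_rot: [3.142, -0.001, 0.541]
contact_force: [1.1, -0.1, -0.2]
grip_width: 0.4
now [ 507.7 -302.6   35.8] 0.541 F [ 1.1 -0.1 -0.2] err to nominal [1.9 1.5]
1.12 [-0.058  0.206] [ 506.5 -298.5]
1.22 [-0.138  0.146] [ 503.7 -295.6]
1.31 [-0.124  0.158] [ 501.3 -292.4]
1.35 [-0.043  0.063] [ 500.4 -291.2]
```

```bash
python3 -m jog '{"xyz":[[-0.06,0.2,-0.05],[-0.14,0.15,-0.02],[-0.12,0.16,0],[-0.05,0.12,0]],"angular":[[0,0,-0.9],[0,0,-0.95],[0,0,-0.95],[0,0,-0.4]]}' 1; python3 k.py; python3 d.py 500 -291 35 .2226
```

```text
time: 13.45
tool_pos: [497.5, -290.5, 35.8]
tcp_rot: [3.14, -0.0, 0.189]
contact_force: [1.4, -3.6, -1.4]
grip_width: 0.1
now [ 497.5 -290.5   35.8] 0.189 F [ 1.4 -3.6 -1.4] err to nominal [2.1 0.5]
t 13.45 pos [ 497.5 -290.5   35.8] rot [ 3.14  -0.     0.189] xyz/20 [ 0.13 -0.03 -0.04] ang/6 [0.01 0.   0.32] F [ 1.4 -3.6 -1.4]
holder -101.7 9.7 35.8
```

Run:
```python
from h import *
im=capture('scene');crop(im,235,60,375,190,4.6,'pics/s7.png')
```

```text
(no output)
```

View pics/s7.png

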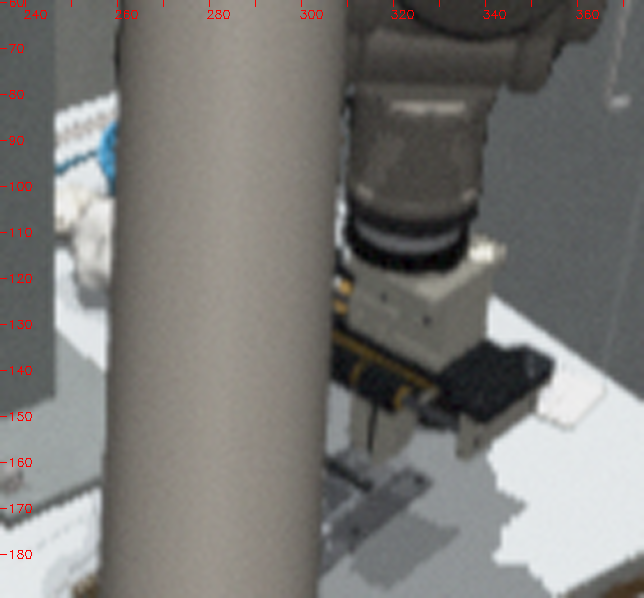

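```bash
python3 -m jog '{"xyz":[[-0.05,0.2,0],[-0.06,0.25,0],[-0.06,0.25,0]],"angular":[[0,0,0.3],[0,0,0],[0,0,0]]}' 1; python3 d.py 500 -291 35 .2226
```

```text
time: 13.8
tool_pos: [498.1, -289.0, 37.4]
tcp_rot: [3.114, -0.009, 0.228]
contact_force: [4.2, -21.2, -13.9]
grip_width: 0.3
t 13.8 pos [ 498.1 -289.    37.4] rot [ 3.114 -0.009  0.228] xyz/20 [ 0.1  -0.1  -0.12] ang/6 [ 0.24  0.14 -0.05] F [  4.2 -21.2 -13.9]
holder -100.5 8.8 37.4
```

```bash
python3 -m jog '{"xyz":[[-0.03,0.12,-0.05],[-0.02,0.1,0],[0.05,-0.2,0],[0.1,-0.4,0],[0.1,-0.4,0.1]],"angular":[[0.1,0.1,0],[0,0,0],[0,0,0],[0,0,0],[0,0,0]]}' 1; python3 d.py 505 -311 35 .2226
```

```text
time: 14.3
tool_pos: [502.0, -310.2, 39.0]
tcp_rot: [3.119, -0.002, 0.236]
contact_force: [-0.6, -0.0, -0.0]
grip_width: 0.3
t 14.3 pos [ 502.  -310.2   39. ] rot [ 3.119e+00 -2.000e-03  2.360e-01] xyz/20 [ 0.15 -0.04 -0.2 ] ang/6 [ 0.2   0.07 -0.13] F [-0.6 -0.  -0. ]
holder -122.0 9.7 39.0
```

```bash
python3 -m jog '{"xyz":[[0,0,0.4],[0,0,0.8],[0,0,0.9],[0,0,0.9],[0,0,0.9],[-0.3,-0.2,0.9],[-0.6,-0.4,0.7],[-0.9,-0.5,0.3],[-0.95,-0.6,0],[-0.95,-0.6,0]],"angular":[[0,0,0],[0,0,0],[0,0,0],[0,0,0],[0,0,0],[0,0,0],[0,0,-0.5],[0,0,-0.8],[0,0,-0.8],[0,0,-0.8]]}' 1; python3 -m jog '{"xyz":[[-0.95,-0.6,0],[-0.95,-0.6,0],[-0.95,-0.6,0],[-0.95,-0.6,0],[-0.95,-0.6,0],[-0.95,-0.6,0],[-0.95,-0.6,0],[-0.95,-0.6,0],[-0.95,-0.6,0],[-0.5,-0.3,0]],"angular":[[0,0,-0.8],[0,0,-0.8],[0,0,-0.8],[0,0,-0.8],[0,0,-0.8],[0,0,-0.8],[0,0,-0.8],[0,0,-0.8],[0,0,-0.8],[0,0,0]]}' 1
python3 - <<'E'
from h import *
im=capture('top');cv2.imwrite('pics/t8f.png',im[:,:,::-1]);crop(im,240,160,400,245,5,'pics/t8.png')
E
```

```text
time: 15.3
tool_pos: [425.2, -357.1, 165.1]
tcp_rot: [3.12, -0.004, -0.081]
contact_force: [0.7, -1.2, -0.3]
grip_width: 0.2
time: 16.3
tool_pos: [228.0, -475.7, 170.3]
tcp_rot: [3.12, -0.003, -0.895]
contact_force: [0.2, -0.4, -0.4]
grip_width: 0.5
```

View pics/t8.png

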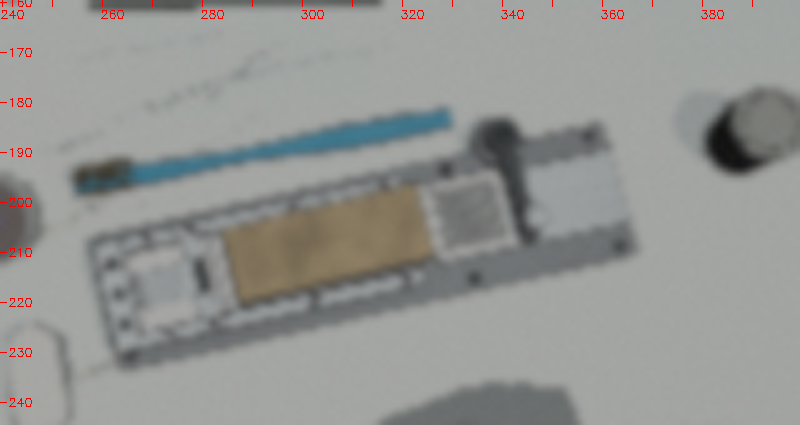

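View pics/t8f.png

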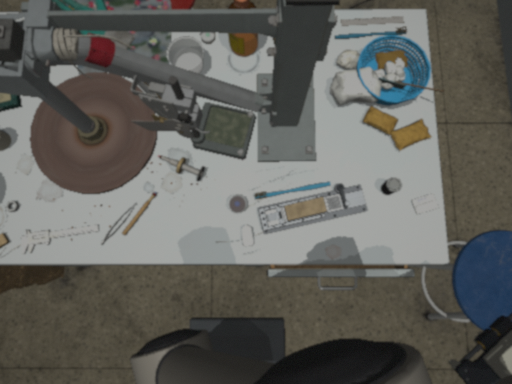

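Run:
```python
from h import *
exec(open('fit.py').read().split("so=")[0].replace('print','(lambda *a:0)'))
cq=lambda x,y:np.array([240+x/5-.5,160+y/5-.5])
c,s=np.cos(r.x[2]),np.sin(r.x[2])
hol=lambda w:(c*(w[0]-r.x[0])+s*(w[1]-r.x[1]),-s*(w[0]-r.x[0])+c*(w[1]-r.x[1]))
so=[((45,17,42),cq(240,302)),((45,-17,42),cq(224,229)),((-45,17,42),cq(433,257)),((-45,-17,42),cq(417,187))]
q=least_squares(lambda p:np.concatenate([proj('top',H(p,X))-u for X,u in so]),[490,-190,r.x[2]]);print('shoe',hol(q.x),q.x[2]-r.x[2])
pv=np.array(hol(unproj('top',cq(495,133),29.5)));pn=np.array(hol(unproj('top',cq(537,214),46)));print('pivot',pv,'pin',pn)
d=pn-np.array([-88,-33]);print('angle',np.arctan2(d[1],-d[0]),'rel',np.arctan2((pn-pv)[1],-(pn-pv)[0]))
im=capture('top');crop(im,300,170,370,225,11,'pics/t9.png')
```

```text
shoe (np.float64(4.428422199687833), np.float64(-0.2754618997113608)) -0.0050168148340683505
pivot [-84.02328314 -34.25919381] pin [-88.50606841   7.95123636]
angle 1.5584391260780897 rel 1.4649920229801117
```

View pics/t9.png

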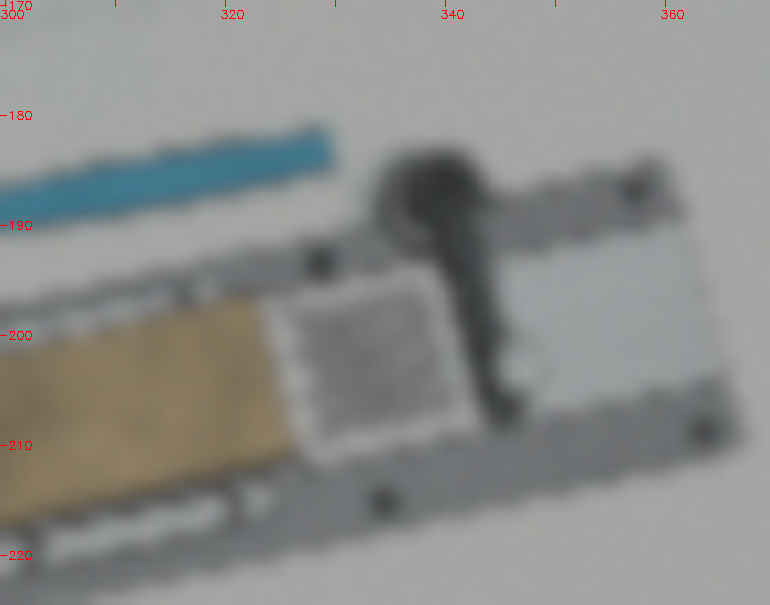

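The enlarged view shows the keeper bar square across just behind the pad, parallel to the tail edge. The shoe measures x≈4.4 mm in the holder, where home is 5 mm. The other objects look unmoved and the arm is clear.

Run:
```python
from plant import bot
print(bot.close_job())
```

```text
the job is handed in; nothing more can be done
None
```

The shoe is home against the end stop, the keeper is across behind its tail, and the job is handed in at about 16 s; it reports no verdict.

- **Shoe:** I pressed the tail pad down about 5–9 mm and slid the shoe under the strap and drag spring. It stopped under about 24 N of push. The first push, with no downward command, let the finger rise, so I pressed again before the nose reached the strap.
- **Keeper:** I swung it round by its pin until it met its stop at about 21 N, then backed clear and withdrew.

**Last checks from the top camera**
- The shoe is at x ≈ 4.4 mm, where 5 mm is fully home and at least 1.5 mm is needed.
- The keeper angle is about 1.56 rad using the fitted hinge position. Using the hub as seen in the picture it is 1.46 rad, just under the 1.47 limit. I trust the first value: the bar lies parallel to the tail edge and it stalled on its stop.
- The loose things look unmoved, and the tool read no contact force.
- I did not measure the bed depth after release. The arm blocked the scene camera's view of it.

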